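# Restock the sloped bread rack and set its hold timer

## Task

Restock the sloped bread rack. First turn the hold timer's dial right back to its zero stop; then put every old short roll that lies in the rack into the wicker return basket, and lay every fresh long loaf from the baguette tray in a lane of its own in the rack, flat on the deck along its lane. Only when the rack is stocked, turn the dial clockwise until its pointer is lined up with the brass index tab; leave everything else on the counter where it stands.

Things in the scene. Friction and masses are not known exactly. Their poses are not given: they have to be found in the camera images.
- rack: fixed wooden rack, 320 wide; its frame is tilted with its deck, 18 degrees down towards the robot: origin mid-deck, 68 mm above the table, x up the slope, y across, z the deck's normal. Deck 191 mm long between a lip 14 high and an upper board 28 high. 4 lanes along x, 62 wide, centred at y -114, -38, 38, 114, parted by ridges 14 wide, 10 high. Loaves stay where laid (high friction)
- basket: fixed open wicker return basket, outside 200 mm (x) by 190 mm (y), 69 mm high, walls 8 mm, inner floor 8 mm above the table. Origin: centre of its underside; upright
- board: fixed aluminium baguette tray, 320 (x) x 200 (y) mm. Origin: centre of its underside. Four channels run along its y, centred at x -111, -37, 37, 111 mm, 50 mm wide, floor 8 mm above the table, parted by ridges 24 mm wide whose tops are 18 mm above the table. Fresh loaves start in the channels, at most one in each
- timer: fixed round white hold timer, 124 mm across, top face 40 mm high, dial on top. Origin: centre of its underside; the zero block (black, on the rim of the face) lies in its +x direction, tick marks every 30 degrees clockwise from there
- dial (a joint): angle of the timer's dial: 0 at the zero stop (pointer at the zero block, in the timer's +x direction), grows clockwise seen from above, up to 4.7 rad. Friction holds it where it is left (about 0.05 N m to turn); no spring, nothing runs back
- dial_grip (a point): on the dial's axis at the middle of its grip: a black bar 54 mm long, 16 mm thick, 46.5 to 72.5 mm above the table, standing on a 60 mm disc whose top is 46.5 mm above the table; pinch the bar across its 16 mm from above
- pointer (a point): the dial's white pointer: point 40 mm from the axis along the bar, on the pointer's side, 48 mm above the table
- index_mark (a point): where the pointer must end: point 40 mm from the dial's axis at the inner tip of the small brass index tab, which is clipped on the rim of the timer's face and stays fixed, 74 to 160 degrees clockwise of the zero block
- fresh0: fresh long loaf (brown crust, pale scores on top), 150 mm long, 40 mm wide, 40 mm high, 110 g, round section with a 30 mm wide flat sole; ends taper over the last 40 mm. Origin: centre of the sole; x along the loaf, z up out of its top; starts in the baguette tray; may be absent
- fresh1: fresh long loaf (brown crust, pale scores on top), 150 mm long, 40 mm wide, 40 mm high, 110 g, round section with a 30 mm wide flat sole; ends taper over the last 40 mm. Origin: centre of the sole; x along the loaf, z up out of its top; starts in the baguette tray; may be absent
- fresh2: fresh long loaf (brown crust, pale scores on top), 150 mm long, 40 mm wide, 40 mm high, 110 g, round section with a 30 mm wide flat sole; ends taper over the last 40 mm. Origin: centre of the sole; x along the loaf, z up out of its top; starts in the baguette tray; may be absent
- fresh3: fresh long loaf (brown crust, pale scores on top), 150 mm long, 40 mm wide, 40 mm high, 110 g, round section with a 30 mm wide flat sole; ends taper over the last 40 mm. Origin: centre of the sole; x along the loaf, z up out of its top; starts in the baguette tray; may be absent
- old0: old short roll (brown crust, pale scores on top), 110 mm long, 40 mm wide, 40 mm high, 70 g, round section with a 30 mm wide flat sole; ends taper over the last 40 mm. Origin: centre of the sole; x along the loaf, z up out of its top; starts lying in a lane of the rack; may be absent
- old1: old short roll (brown crust, pale scores on top), 110 mm long, 40 mm wide, 40 mm high, 70 g, round section with a 30 mm wide flat sole; ends taper over the last 40 mm. Origin: centre of the sole; x along the loaf, z up out of its top; starts lying in a lane of the rack; may be absent
- old2: old short roll (brown crust, pale scores on top), 110 mm long, 40 mm wide, 40 mm high, 70 g, round section with a 30 mm wide flat sole; ends taper over the last 40 mm. Origin: centre of the sole; x along the loaf, z up out of its top; starts lying in a lane of the rack; may be absent
- old3: old short roll (brown crust, pale scores on top), 110 mm long, 40 mm wide, 40 mm high, 70 g, round section with a 30 mm wide flat sole; ends taper over the last 40 mm. Origin: centre of the sole; x along the loaf, z up out of its top; starts lying in a lane of the rack; may be absent
- jam: bystander: jam jar 54 mm across, 70 high, between rack and tray (a mug, tin, bowl and other fixed things farther out are under 100 high); leave alone. Origin: centre of its underside
- shaker: bystander: glass shaker 36 mm across, 60 high; leave alone. Origin: centre of its underside
Not all that is in view belongs to the job. What is shaped like the fresh0 but black is not meant.

How it is judged (in metres and radians):
On the way, in this order (a step that is already met when the one before it is completed fails the run):
1. the timer's dial is turned back to its zero stop (within 0.12 rad) (value of joint dial below 0.12 rad), for 0.2 s.
2. every old roll lies released in the return basket and every fresh loaf lies released in a lane of the rack, flat on the deck (x of fresh0 in the frame of rack between -0.035 and 0.035 m and z of fresh0 in the frame of rack between -0.005 and 0.007 m and angle between the x axis of each of fresh0, fresh1, fresh2, fresh3 and the x axis of rack, either way round below 0.2 rad and angle between the z axis of each of fresh0, fresh1, fresh2, fresh3 and the z axis of rack, either way round below 0.2 rad and linear speed of each of fresh0, fresh1, fresh2, fresh3, old0, old1, old2, old3 below 0.03 m/s and contact force between the fingers and fresh0 below 0.2 N and (y of fresh0 in the frame of rack between -0.133 and -0.095 m or y of fresh0 in the frame of rack between -0.057 and -0.019 m or y of fresh0 in the frame of rack between 0.019 and 0.057 m or y of fresh0 in the frame of rack between 0.095 and 0.133 m) and x of fresh1 in the frame of rack between -0.035 and 0.035 m and z of fresh1 in the frame of rack between -0.005 and 0.007 m and contact force between the fingers and fresh1 below 0.2 N and (y of fresh1 in the frame of rack between -0.133 and -0.095 m or y of fresh1 in the frame of rack between -0.057 and -0.019 m or y of fresh1 in the frame of rack between 0.019 and 0.057 m or y of fresh1 in the frame of rack between 0.095 and 0.133 m) and x of fresh2 in the frame of rack between -0.035 and 0.035 m and z of fresh2 in the frame of rack between -0.005 and 0.007 m and contact force between the fingers and fresh2 below 0.2 N and (y of fresh2 in the frame of rack between -0.133 and -0.095 m or y of fresh2 in the frame of rack between -0.057 and -0.019 m or y of fresh2 in the frame of rack between 0.019 and 0.057 m or y of fresh2 in the frame of rack between 0.095 and 0.133 m) and x of fresh3 in the frame of rack between -0.035 and 0.035 m and z of fresh3 in the frame of rack between -0.005 and 0.007 m and contact force between the fingers and fresh3 below 0.2 N and (y of fresh3 in the frame of rack between -0.133 and -0.095 m or y of fresh3 in the frame of rack between -0.057 and -0.019 m or y of fresh3 in the frame of rack between 0.019 and 0.057 m or y of fresh3 in the frame of rack between 0.095 and 0.133 m) and x of old0 in the frame of basket between -0.09 and 0.09 m and y of old0 in the frame of basket between -0.085 and 0.085 m and z of old0 in the frame of basket between 0 and 0.085 m and contact force between the fingers and old0 below 0.2 N and x of old1 in the frame of basket between -0.09 and 0.09 m and y of old1 in the frame of basket between -0.085 and 0.085 m and z of old1 in the frame of basket between 0 and 0.085 m and contact force between the fingers and old1 below 0.2 N and x of old2 in the frame of basket between -0.09 and 0.09 m and y of old2 in the frame of basket between -0.085 and 0.085 m and z of old2 in the frame of basket between 0 and 0.085 m and contact force between the fingers and old2 below 0.2 N and x of old3 in the frame of basket between -0.09 and 0.09 m and y of old3 in the frame of basket between -0.085 and 0.085 m and z of old3 in the frame of basket between 0 and 0.085 m and contact force between the fingers and old3 below 0.2 N), for 0.2 s.
3. the dial's pointer is turned to the index tab (within 5 mm at the 40 mm radius, about 7 degrees) (horizontal distance between pointer and index_mark below 0.005 m), for 0.2 s.
At the end, for the whole second after the job is handed in: Old rolls at rest in the basket; each fresh loaf at rest in a lane, sole flat on the deck (7 mm), within 19 mm of the lane's centre line, 35 mm of the deck's middle and 0.2 rad of the lane; pointer within 5 mm of the index mark (7 degrees); all released (all of step 2 and horizontal distance between pointer and index_mark below 0.005 m and velocity of joint dial between -0.05 and 0.05 rad/s); the robot touches nothing.
It fails at once if a bystander is moved more than 30 mm (distance of any of jam, shaker from where it was at the start of the episode above 0.03 m).
Of fresh0, fresh1, fresh2, fresh3 only 2 to 4 are there at a start; the rules pass over those that are not, and their reading is None.
Of old0, old1, old2, old3 only 1 to 2 are there at a start; the rules pass over those that are not, and their reading is None.
At some moment in a run one of fresh0, fresh1, fresh2, fresh3 may be knocked a few centimetres aside while the robot is not near it.
Once in a run the grip may slacken for a moment while it holds something.
It also fails if it takes over 210 s, if anything falls off the work surface, if the arm or the gripper's body presses on something with over 40 N, if the wrist force passes 120 N, or if a joint passes its speed limit or range.

## Robot

A 7-joint arm with a two-finger parallel gripper is mounted at the origin on the work surface. World frame = base frame: x ahead of the robot, y to its left, z up, the work surface at z = 0. Lengths are in mm, angles in rad, forces in N, time in s.
With the tool pointing down it reaches from about 400 to 900 mm from the base axis. Payload 5.6 kg.
Tool frame: the origin (TCP) lies midway between the tips of the shut fingers; the grasp point (between the pads) lies 19 mm behind it; x points along the fingers, y is the direction in which the jaws open and shut, and the axes are right-handed (so a half turn about x gives the same grasp; the last joint's range is limited). The gripper opens to 92 mm and grips with 3 to 60 N. Pads are 20 mm wide; open, the fingers measure 128 mm over their backs; the gripper's body (75 mm by 189 mm) begins 69 mm behind the grasp point.
Start: joints at [1.269, 0.468, -0.012, 1.603, 0.006, 1.071, -0.056], TCP at [166.306, -628.372, 214.592] pointing down, gripper open.
Joint ranges: [-2.53, 2.53], [-0.31, 2.02], [-1.57, 1.55], [0.28, 2.44], [-1.29, 4.43], [0.15, 1.84], [-2.92, 2.92]. Speed limits (rad/s): [2.57, 2.57, 3.14, 3.14, 3.14, 3.14, 3.14].

## Interface

Orientations are given as a rotation vector (axis times angle).
In Python, from cell import robot, grip, kin, viewer gives the robot as it stands. Calls block until the motion is done:
- robot.movep(position, orientation): joint-space move of the TCP to a pose.
- robot.servo_line(position, feed=150, rotation=None): straight line of the TCP; rotation=None keeps the orientation; feed is the mean speed in mm/s.
- robot.goto_joints(angles): joint-space move.
- grip(opening, newtons=None): opening from 0.0 (shut) to 1.0 (fully open); newtons is the grip in N (None keeps the last); returns when the fingers have stopped.
- robot.hold(seconds).
- kin.ik(position, orientation): joint angles nearest the present ones, or None.
- robot.observe(): the state.
- viewer.read_camera(name): name is "scene" or "top" or "wrist"; returns the picture (400x640x3 uint8, red, green, blue); there is no depth.
- viewer.camera_info(name): a dict with "camera_matrix" (3x3 intrinsics, pixels), "R" (3x3) and "t" (3): a world point X has camera coordinates R X + t. Camera axes: x right, y down, z forward; pixel columns grow to the right and rows downward; lengths in mm; the calibration is good to about 2 mm. A picture is of the moment at which its call begins: read the wrist's pose just before it. camera_info takes no time and is no camera call; for the wrist camera it gives the pose at the moment of the call.
A pose or a line that the arm cannot do raises robot.IKError and nothing moves.
- robot.job_done(): hands the job in, once; it reports no verdict.
Trained networks look in the newest picture that a camera, given by its name, has taken for a name from the list of things; names that differ only in an ending like _2 or _b are one class to them, and where a whole thing is asked for, a point or a joint stands for the part that bears it (a point fixed in the world has none). Each returns a list of dicts, best first, with "confidence" (0 to 1); they miss things now and then, are a little off and sometimes report something else, mostly with a low value. They report only what shows in the picture. A call takes as long as a camera call. They do not tell look-alikes from the thing itself.
- viewer.silhouettes(name, camera): "mask" (400x640 bool, what is visible of it).
- viewer.pinpoint(name, camera): "at" ([x, y, z] in mm, in the coordinates of the camera as it stood for that picture, good to about 4 mm: a listed point, or the origin of a listed thing).
The state is a dict: "t": time; "joints": joint angles; "joint_velocities": joint speeds; "joint_torque": joint torques, N m; "tcp_pos": TCP position; "tcp_rot": TCP orientation; "contact_force": force on the tool from outside, world axes, zero at the start; "wrist_torque": the same for the moment, N m; "grip_width": opening from 0.0 (shut) to 1.0 (fully open).
Only numpy, scipy, OpenCV 4.12 (cv2) and the standard library are available. Lean on these libraries where they do the work, as an engineer would, in place of code of your own. Each camera call takes 0.05 s, during which the arm holds its last target.

## Working session

There is one attempt and no reset: what is moved stays moved. The work goes in short steps, each a Python script; the robot and the scene stay as the last script left them, time stands still between calls to the robot, and variables do not carry over. Pictures are saved under pics/ and viewed, and the job is handed in when it is done.

```bash
ls -la; mkdir -p pics
python3 - <<'E'
from cell import robot, grip, kin, viewer
import cv2
s=robot.observe(); print(s)
for n in ("scene","top","wrist"):
    im=viewer.read_camera(n); cv2.imwrite(f"pics/a_{n}.png",im[:,:,::-1])
    i=viewer.camera_info(n); print(n,i)
E
```

```text
total 12
drwxr-xr-x  3 agent agent 4096 Dec  7 03:50 .
drwxr-xr-x 23 root  root  4096 Dec  7 03:50 ..
drwxr-xr-x  2 agent agent 4096 Dec  7 03:50 pics
{'t': 0.0, 'joints': array([ 1.2690318 ,  0.468364  , -0.0116356 ,  1.60365159,  0.00600092,
        1.071399  , -0.05629098]), 'joint_velocities': array([-0.00087655,  0.00020551, -0.00013848,  0.00035196, -0.00020002,
        0.00025488,  0.00066308]), 'joint_torque': array([ 2.92132518e-04, -5.20565987e+01, -1.22251917e-02, -2.43747979e+01,
       -5.65698801e-02,  1.73722277e-02,  1.63626687e-04]), 'tcp_pos': array([ 166.12254922, -627.79066767,  213.63734493]), 'tcp_rot': array([ 2.08385615,  0.27299226, -2.0845709 ]), 'contact_force': array([ 0.19781597,  0.58211022, -0.07789509]), 'wrist_torque': array([ 0.03224098, -0.03502736,  0.05391609]), 'grip_width': 0.9974207938464266}
scene {'camera_matrix': array([[375.72541088,   0.        , 317.61963179],
       [  0.        , 375.72541088, 201.48923355],
       [  0.        ,   0.        ,   1.        ]]), 'R': array([[ 0.74496259,  0.66684103,  0.01880914],
       [ 0.54756391, -0.
[... 208 characters left out ...]
     [  0.        , 436.64132849, 201.16350112],
       [  0.        ,   0.        ,   1.        ]]), 'R': array([[-0.07307751, -0.99731302,  0.00513905],
       [-0.97417354,  0.07027623, -0.21458602],
       [ 0.21364828, -0.02068774, -0.97669157]]), 't': array([   7.94348629,  435.16729943, 1192.18431363])}
wrist {'camera_matrix': array([[298.75586826,   0.        , 316.79992067],
       [  0.        , 298.75586826, 197.73488832],
       [  0.        ,   0.        ,   1.        ]]), 'R': array([[ 0.25642024, -0.96656184, -0.00261982],
       [-0.93930322, -0.24982614,  0.2351518 ],
       [-0.22794326, -0.05783687, -0.97195513]]), 't': array([-648.71952018,  -27.32892282,  390.36320406])}
```

View pics/a_top.png

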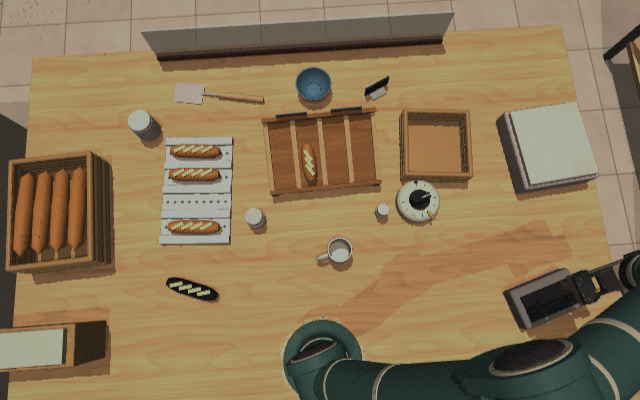

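View pics/a_scene.png

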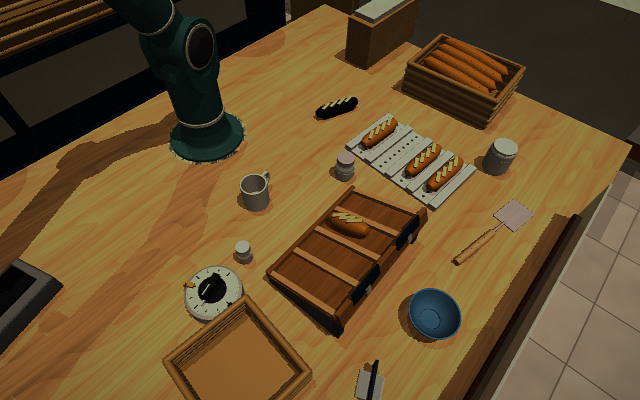

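View pics/a_wrist.png

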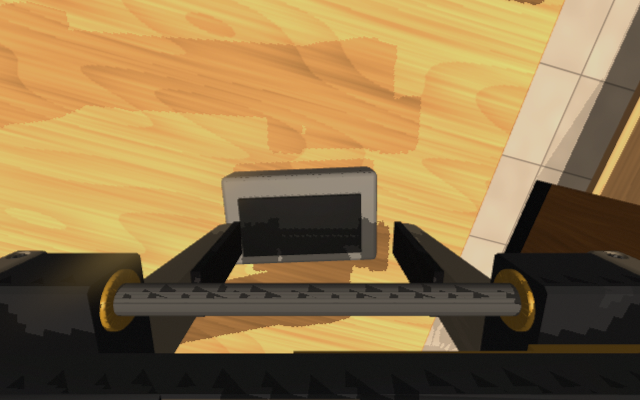

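The top view shows three scored loaves in the tray at (195,152), (195,175) and (193,227), and one roll in the rack at (309,162). The basket is at (436,145) and the timer at (417,201). Look-alikes: a black loaf at (192,289) and plain baguettes in a crate at (50,210).

```bash
cat > h.py <<'E'
from cell import robot, grip, kin, viewer
import numpy as np, cv2
from scipy.spatial.transform import Rotation as Rot
def pin(name,cam,minc=0.0):
    i=viewer.camera_info(cam); out=[]
    for d in viewer.pinpoint(name,cam):
        p=i["R"].T@(np.array(d["at"])-i["t"]); out.append((round(float(d["confidence"]),2),p.round(1)))
    return out
def proj(cam,P,i=None):
    i=i or viewer.camera_info(cam); q=i["camera_matrix"]@(i["R"]@np.array(P,float)+i["t"]); return q[:2]/q[2]
def back(cam,uv,z,i=None):
    i=i or viewer.camera_info(cam)
    d=i["R"].T@np.linalg.inv(i["camera_matrix"])@np.array([uv[0],uv[1],1.]); c=-i["R"].T@i["t"]
    return c+d*(z-c[2])/d[2]
def snap(cam,name):
    im=viewer.read_camera(cam); cv2.imwrite(f"pics/{name}.png",im[:,:,::-1]); return im
E
python3 - <<'E'
from h import *
for cam in("top","scene"):
    viewer.read_camera(cam)
    for n in "rack basket board timer dial_grip pointer index_mark fresh0 old0 jam shaker".split():
        print(cam,n,[(c,p.tolist()) for c,p in pin(n,cam)])
E
```

```text
top rack [(0.94, [574.3, -43.0, 67.1])]
top basket [(0.63, [579.6, -375.8, -0.3])]
top board [(0.98, [504.6, 333.9, 3.8])]
top timer [(0.81, [421.7, -305.9, -1.3])]
top dial_grip [(0.89, [420.2, -306.5, 60.6])]
top pointer [(0.81, [431.6, -343.7, 50.4])]
top index_mark [(0.19, [420.4, -303.5, 58.1])]
top fresh0 [(0.85, [549.2, 335.1, 5.4]), (0.62, [615.1, 330.4, 8.1]), (0.58, [389.9, 344.8, 5.9]), (0.56, [217.3, 345.0, 2.5])]
top old0 [(0.58, [550.5, -0.5, 60.1])]
top jam [(0.67, [402.1, 162.5, 2.1])]
top shaker [(0.44, [395.4, -200.7, 2.5])]
scene rack [(0.66, [570.3, -39.5, 75.2])]
scene basket [(0.64, [582.3, -373.8, 0.9]), (0.3, [389.0, 340.3, 8.4])]
scene board [(0.56, [501.1, 328.0, 6.0])]
scene timer [(0.81, [418.9, -305.9, 0.9]), (0.3, [429.1, -344.0, 52.1]), (0.16, [541.2, 330.9, 7.7])]
scene dial_grip [(0.8, [418.8, -303.4, 59.7])]
scene pointer [(0.75, [428.3, -341.1, 50.2])]
scene index_mark [(0.38, [380.9, -332.2, 47.3]), (0.36, [574.8, -39.8, 71.9])]
scene fresh0 [(0.95, [616.4, 328.4, 8.5]), (0.95, [217.0, 346.4, -0.4]), (0.85, [542.5, 331.0, 7.8]), (0.81, [394.9, 338.1, 6.6])]
scene old0 [(0.77, [549.5, 3.0, 59.2])]
scene jam []
scene shaker [(0.71, [396.2, -201.3, -0.7]), (0.16, [615.8, 331.2, 10.6])]
```

Run:
```python
import cv2
a=cv2.imread("pics/a_top.png"); 
b=cv2.resize(a[100:260,150:480],None,fx=2.4,fy=2.4,interpolation=cv2.INTER_CUBIC)
cv2.imwrite("pics/a_crop.png",b)
b=cv2.resize(a[170:235,370:470],None,fx=7,fy=7,interpolation=cv2.INTER_CUBIC)
cv2.imwrite("pics/a_crop2.png",b)
```

```text
(no output)
```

View pics/a_crop.png

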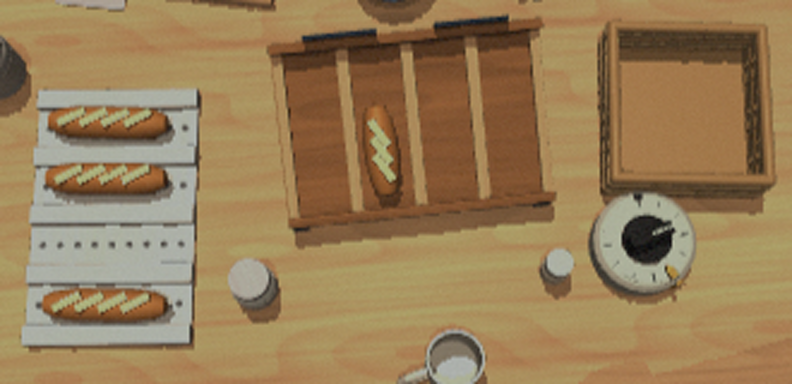

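View pics/a_crop2.png

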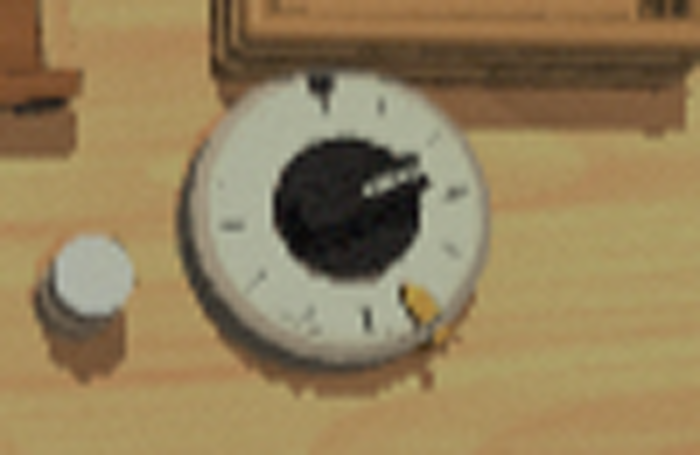

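In the crop, the zero block is at about (417,182) in full-image pixels. The pointer is to its right at about (431,196), and the tab's inner tip is at (428,211). Next is a closer wrist look at the dial.

```bash
cat >> h.py <<'E'
def down(a):  # tool down, jaw direction at world angle a
    c,s=np.cos(a),np.sin(a)
    return Rot.from_matrix(np.array([[0,c,s],[0,s,-c],[-1,0,0]]))
def tool_R(): return Rot.from_rotvec(robot.observe()["tcp_rot"])
E
python3 - <<'E'
from h import *
i=viewer.camera_info("wrist"); c=-i["R"].T@i["t"]; s=robot.observe()
R=tool_R().as_matrix(); print(R.round(2)); print("cam in tool",R.T@(c-s["tcp_pos"]),"axis in tool",R.T@i["R"][2])
for a in np.arange(-np.pi,np.pi,np.pi/6):
    out=[]
    for p in ([420,-305,55],[420,-305,200],[550,0,150],[615,330,60],[390,340,60],[580,-375,150]):
        q=kin.ik(p,down(a).as_rotvec()); out.append(None if q is None else round(float(q[6]),2))
    print(round(a,2),out)
E
```

```text
[[ 0.    0.26 -0.97]
 [-0.   -0.97 -0.26]
 [-1.    0.    0.  ]]
cam in tool [-1.70250065e+02 -1.22669066e-01 -6.56366053e+01] axis in tool [ 0.97198168 -0.00121051  0.23505349]
-3.14 [-2.43, -2.54, -2.41, 1.87, 1.46, -2.5]
-2.62 [-1.98, -2.04, -2.8, 2.39, 1.99, -2.03]
-2.09 [-1.53, -1.55, -2.34, -2.2, -2.88, -1.56]
-1.57 [-1.08, -1.05, -1.86, -2.5, -2.21, -1.09]
-1.05 [-0.63, -0.56, -1.37, -1.99, -1.99, -0.61]
-0.52 [-0.17, -0.07, -0.87, -1.53, -1.62, -0.14]
-0.0 [0.29, 0.42, -0.37, -1.12, -1.4, 0.34]
0.52 [0.76, 0.92, 0.12, -0.63, -1.02, 0.81]
1.05 [1.24, 1.4, 0.61, -0.12, -0.5, 1.28]
1.57 [1.69, 1.89, 1.07, 0.41, 0.02, 1.76]
2.09 [1.75, 2.05, 1.31, 0.91, 0.55, 1.95]
2.62 [-2.87, -2.44, 1.83, 1.35, 1.07, -2.41]
```

Run:
```python
from h import *
grip(0.4)
robot.movep([420,-305,190],down(0.3).as_rotvec())
im=snap("wrist","b_dial")
for n in "timer dial_grip pointer index_mark".split(): print(n,[(c,p.tolist()) for c,p in pin(n,"wrist")])
i=viewer.camera_info("wrist");np.savez("b.npz",**i)
u=proj("wrist",[420,-305,45]).astype(int);print(u, robot.observe()["t"])
c=im[max(0,u[1]-75):u[1]+75,u[0]-100:u[0]+100];cv2.imwrite("pics/b_crop.png",cv2.resize(c[:,:,::-1],None,fx=4,fy=4,interpolation=cv2.INTER_CUBIC))
```

```text
timer [(0.89, [418.9, -307.5, 0.8])]
dial_grip [(0.96, [417.7, -306.2, 57.2])]
pointer [(0.86, [431.8, -342.5, 48.5])]
index_mark [(0.67, [382.0, -326.1, 50.2])]
[317 188] 4.0417
```

View pics/b_crop.png

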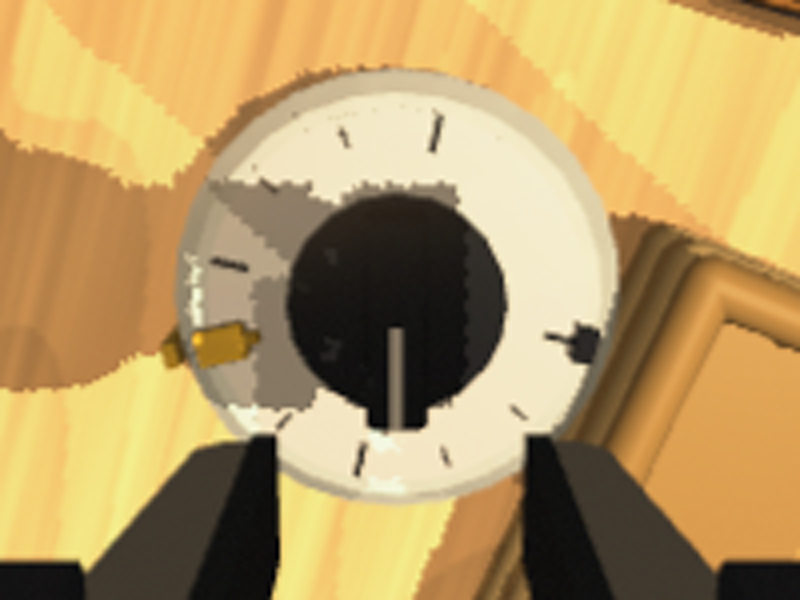

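The wrist crop shows the pointer pointing toward the camera at (316,220), the tab's inner tip at (282,198) and the zero block at (363,199). The bar lies along the pointer, square to the jaws.

Run:
```python
from h import *
i=dict(np.load("b.npz"))
f=lambda x,y,z: back("wrist",(217+x/4,113+y/4),z,i)
C=f(398,302,46.5); face=f(397,297,40); 
P=f(398,430,48); I=f(260,340,48); I2=f(260,340,42); Z=f(583,343,44);Zt=f(548,337,40)
for n,p in dict(C=C,face=face,P=P,I=I,I2=I2,Z=Z,Zt=Zt).items():
    c=np.array([418.5,-305.7]); d=p[:2]-c; print(n,p.round(1),np.hypot(*d).round(1),np.degrees(np.arctan2(d[1],d[0])).round(1))
```

```text
C [ 419.3 -305.3   46.5] 0.9 25.1
face [ 419.  -305.4   40. ] 0.6 32.6
P [ 429.7 -339.2   48. ] 35.4 -71.5
I [ 386.8 -325.9   48. ] 37.6 -147.4
I2 [ 386.6 -327.5   42. ] 38.7 -145.7
Z [ 471.  -301.9   44. ] 52.6 4.2
Zt [ 462.1 -303.9   40. ] 43.6 2.4
```

```bash
cat >> h.py <<'E'
def turn(C,z,a0,a1,n=None):
    n=n or max(1,int(np.ceil(abs(a1-a0)/0.15)))
    for a in np.linspace(a0,a1,n+1)[1:]:
        robot.movep([C[0],C[1],z],down(a).as_rotvec())
        s=robot.observe(); print(round(np.degrees(a),1),s["contact_force"].round(1),s["wrist_torque"].round(2),s["tcp_pos"].round(1),round(s["grip_width"],3),round(s["t"],2))
        if np.abs(s["contact_force"]).max()>40: print("STOP");break
E
python3 - <<'E'
from h import *
C=(419,-305.5); a=np.radians(18)
robot.movep([*C,110],down(a).as_rotvec())
robot.servo_line([*C,53],feed=100)
print(robot.observe()["contact_force"].round(1))
grip(0.0,15); s=robot.observe(); print(s["grip_width"],s["contact_force"].round(1),s["t"])
turn(C,53,a,np.radians(95.5))
E
```

```text
[ 0.5  0.2 -0.3]
0.17474956024432164 [-3.2 -0.   5. ] 5.6167
25.8 [-3.7 -0.9  7.7] [-0.15  0.82  0.05] [ 418.1 -306.2   53.5] 0.173 5.87
33.5 [-3.6 -0.8  7.2] [-0.18  0.86  0.04] [ 417.9 -306.3   53.5] 0.171 6.12
41.2 [-4.7  0.   7.4] [-0.28  0.9   0.06] [ 417.8 -306.4   53.5] 0.171 6.37
49.0 [-5.  -0.5  6.7] [-0.38  0.96  0.01] [ 417.6 -306.6   53.5] 0.174 6.62
56.8 [-5.4 -0.6  7.2] [-0.38  1.06  0.06] [ 417.5 -306.7   53.5] 0.173 6.87
64.5 [-5.3 -1.6  8.2] [-0.47  1.06  0.05] [ 417.5 -306.9   53.5] 0.172 7.12
72.2 [-2.9 -2.4  1.7] [-0.55  0.41  0.04] [ 418.2 -306.7   53.2] 0.189 7.37
80.0 [-0.9 -5.9  0.9] [-1.12  0.32  0.05] [ 418.7 -307.5   53.1] 0.17 7.62
87.8 [-2.  -5.9  1.2] [-1.23  0.37  0.1 ] [ 418.8 -307.5   53.1] 0.172 7.87
95.5 [-1.9 -6.   0.1] [-1.25  0.33 -0.2 ] [ 418.7 -307.5   53.1] 0.17 8.12
```

Run:
```python
from h import *
C=(419,-305.5)
turn(C,53,np.radians(95.5),np.radians(97.5),1)
robot.hold(0.3); print(robot.observe()["wrist_torque"])
grip(0.4); robot.servo_line([*C,110],feed=150)
robot.movep([419,-305,190],down(np.pi/2).as_rotvec())
im=snap("wrist","c_dial")
for n in "timer dial_grip pointer index_mark".split(): print(n,[(c,p.tolist()) for c,p in pin(n,"wrist")])
i=viewer.camera_info("wrist");np.savez("c.npz",**i)
u=proj("wrist",[420,-305,45]).astype(int);print(u, robot.observe()["t"])
c=im[max(0,u[1]-75):u[1]+75,u[0]-100:u[0]+100];cv2.imwrite("pics/c_crop.png",cv2.resize(c[:,:,::-1],None,fx=4,fy=4,interpolation=cv2.INTER_CUBIC))
```

```text
97.5 [-2.5 -5.4  1.2] [-1.23  0.29 -0.4 ] [ 418.7 -307.5   53.1] 0.181 8.37
[-1.1777918   0.33671904 -0.40955587]
timer [(0.9, [417.9, -309.8, -0.6])]
dial_grip [(0.91, [416.0, -304.2, 57.7])]
pointer [(0.73, [454.9, -301.5, 47.4])]
index_mark [(0.73, [382.8, -324.2, 47.9]), (0.73, [455.1, -303.8, 46.8])]
[315 190] 10.35
```

View pics/c_crop.png

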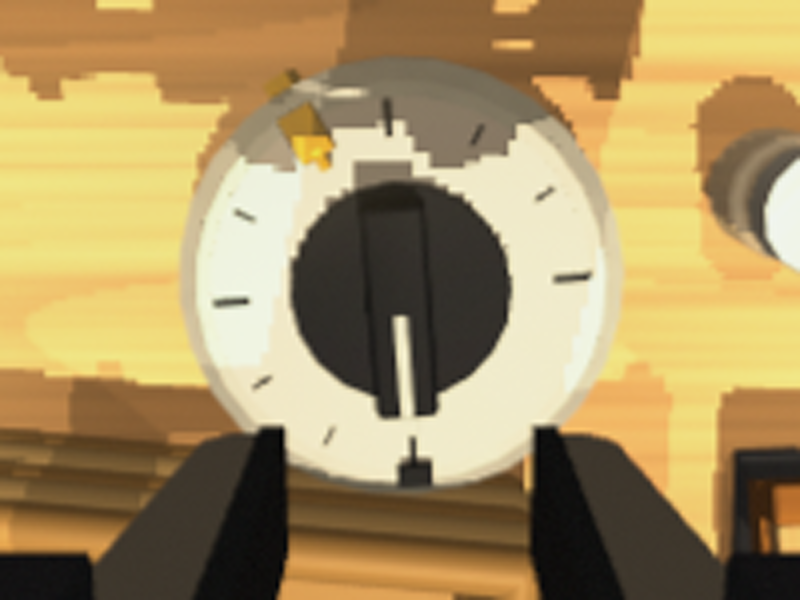

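The pointer now stands in line with the zero block at (316,230), and the wrist torque reached 0.4 N m at the stop, so the dial is at zero. Now I'll measure the rack and the roll.

Run:
```python
from h import *
robot.movep([535,-40,300],down(np.pi/2).as_rotvec())
im=snap("wrist","d_rack"); s=robot.observe()
for n in "rack old0 basket".split(): print(n,[(c,p.tolist()) for c,p in pin(n,"wrist")])
i=viewer.camera_info("wrist");np.savez("d.npz",**i); print(s["t"])
for k in range(1):
  m=viewer.silhouettes("rack","wrist"); print([(d["confidence"],d["mask"].sum()) for d in m])
  np.save("d_m.npy",m[0]["mask"])
```

```text
rack [(0.9, [573.7, -43.8, 73.9])]
old0 [(0.57, [545.3, -1.8, 61.0]), (0.38, [392.1, -198.5, 1.3])]
basket [(0.73, [575.3, -373.0, 2.9])]
11.5833
[(0.76, np.int64(27574)), (0.42, np.int64(2500))]
```

View pics/d_rack.png

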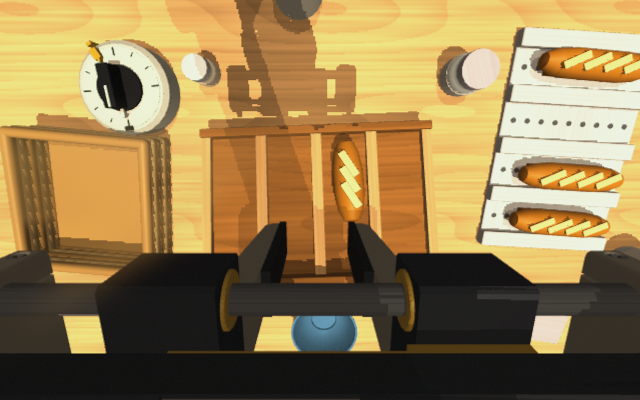

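Run:
```python
import cv2
a=cv2.imread("pics/d_rack.png"); cv2.imwrite("pics/d_crop.png",cv2.resize(a[110:235,190:440],None,fx=3.2,fy=3.2,interpolation=cv2.INTER_CUBIC))
a=cv2.imread("pics/a_top.png"); cv2.imwrite("pics/a_crop3.png",cv2.resize(a[98:203,255:390],None,fx=5.5,fy=5.5,interpolation=cv2.INTER_CUBIC))
```

```text
(no output)
```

View pics/d_crop.png

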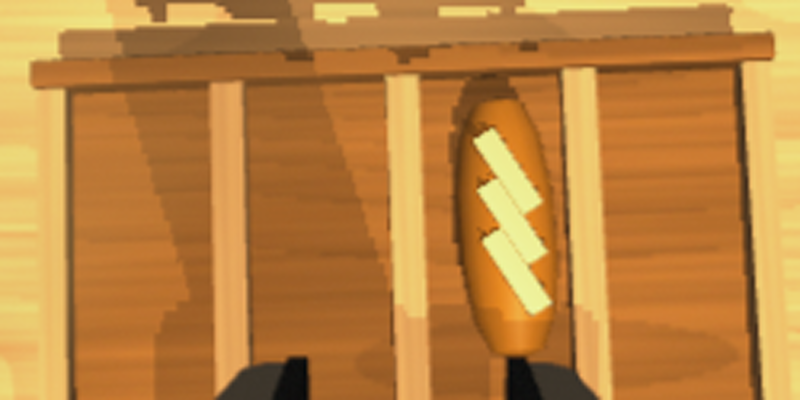

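View pics/a_crop3.png

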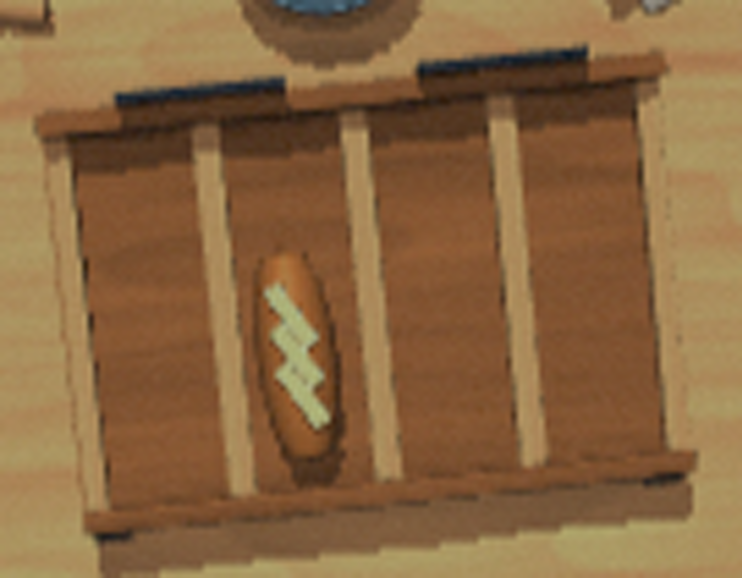

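```bash
cat >> h.py <<'E'
def rackT(x,y,yaw,z=68):
    # x up the slope (away from robot), tilted 18deg down towards robot
    return Rot.from_euler('z',yaw)*Rot.from_euler('y',-np.radians(18)), np.array([x,y,z],float)
E
python3 - <<'E'
from h import *
from scipy.optimize import least_squares
it=viewer.camera_info("top"); iw=dict(np.load("d.npz"))
obs=[]
for (px,py),Y in zip([(207,122),(355,110),(502,96)],(76,0,-76)): obs.append(("t",(255+px/5.5,98+py/5.5),(95.5,Y,10)))
for (px,py),Y in zip([(227,84),(403,76),(579,68)],(-76,0,76)): obs.append(("w",(190+px/3.2,110+py/3.2),(-94.5,Y,10)))
for (px,py),Y in zip([(240,490),(387,475),(533,459)],(76,0,-76)): obs.append(("t",(255+px/5.5,98+py/5.5),(-94,Y,10)))
def res(p,full=False):
    R,o=rackT(*p); r=[]
    for c,uv,X in obs:
        q=proj(None,R.apply(X)+o,it if c=="t" else iw); r.append((q-np.array(uv))*(2.4 if c=="t" else 1.4))
    return np.concatenate(r)
s=least_squares(res,[573,-42,0.05]); print(s.x, np.degrees(s.x[2])); print(res(s.x).reshape(-1,2).round(1))
# roll: ends in wrist crop & top crop
R,o=rackT(*s.x)
def onplane(uv,z,i):
    d=i["R"].T@np.linalg.inv(i["camera_matrix"])@np.array([*uv,1.]); c=-i["R"].T@i["t"]
    n=R.apply([0,0,1]); P0=o+n*z; k=n@(P0-c)/(n@d); return R.inv().apply(c+k*d-o)
for uv in ((492,90),(515,352),(505,220)): print("w",onplane((190+uv[0]/3.2,110+uv[1]/3.2),20,iw).round(1))
for uv in ((283,255),(310,458),(297,355)): print("t",onplane((255+uv[0]/5.5,98+uv[1]/5.5),20,it).round(1))
for p in ([547,-1,60],[573,-42,70]): print("net",R.inv().apply(np.array(p)-o).round(1))
E
```

```text
[ 5.73477004e+02 -4.10400987e+01  2.26983496e-02] 1.3005196342739305
[[-0.9  0.1]
 [-0.9 -0.4]
 [-0.6  0.1]
 [-1.2 -0.8]
 [-1.2  0.8]
 [-1.1  2.3]
 [-0.   0.3]
 [-0.6  1. ]
 [-0.9  2.2]]
w [-85.3  38.4  20. ]
w [24.6 44.5 20. ]
w [-30.2  42.1  20. ]
t [24.6 42.6 20. ]
t [-79.9  38.3  20. ]
t [-26.7  40.2  20. ]
net [-26.8  40.6   0.3]
net [ 0.1 -0.9  2.1]
```

Rack fit: origin (573.5, -41), yaw about 1.3°, with one old roll in the y = +38 lane at rack x ≈ -28. The other lanes are empty. I'll pick the roll up with the tool tilted to match the deck.

```bash
cat >> h.py <<'E'
RACK=(573.5,-41.0,0.026)
def rackpose(X,dyaw=0.0):
    """TCP pose at rack-frame X; tool normal to deck, jaws along rack +y turned by dyaw"""
    R,o=rackT(*RACK); c,s=np.cos(dyaw),np.sin(dyaw)
    y=np.array([-s,c,0]); x=np.array([0,0,-1.]); z=np.cross(x,y)
    return R.apply(X)+o, R*Rot.from_matrix(np.stack([x,y,z],1))
def st(tag=""):
    s=robot.observe(); print(tag,s["tcp_pos"].round(1),"F",s["contact_force"].round(1),"w",round(s["grip_width"],3),"t",round(s["t"],2)); return s
E
python3 - <<'E'
from h import *
for Y in (-114,-38,38,114):
    for z in (12,100):
        p,r=rackpose([0,Y,z]); q=kin.ik(p,r.as_rotvec()); print(Y,z,None if q is None else q.round(2))
p,r=rackpose([-28,41,100],0.045)
grip(0.62)
robot.movep(p,r.as_rotvec()); st("above")
p,r=rackpose([-28,41,12.5],0.045)
robot.servo_line(p,feed=100); st("at")
grip(0.0,20); st("grip")
robot.servo_line([p[0],p[1],205],feed=150); s=st("up")
snap("wrist","e_grip")
E
```

```text
-114 12 [ 0.82  0.56 -0.7   2.05  0.68  0.42  1.26]
-114 100 [ 1.04  0.43 -0.92  2.05  0.5   0.57  1.43]
-38 12 [ 0.64  0.51 -0.65  2.1   0.73  0.39  1.05]
-38 100 [ 0.89  0.38 -0.91  2.09  0.53  0.55  1.24]
38 12 [ 0.44  0.48 -0.59  2.12  0.78  0.39  0.85]
38 100 [ 0.7   0.35 -0.88  2.12  0.58  0.55  1.03]
114 12 [ 0.23  0.47 -0.54  2.12  0.81  0.41  0.66]
114 100 [ 0.5   0.34 -0.84  2.11  0.63  0.57  0.82]
above [516.4  -1.6 155.6] F [ 0.4 -0.  -0.2] w 0.617 t 12.98
at [542.4  -0.7  71.8] F [ 0.1 -0.6 -0.3] w 0.621 t 14.01
grip [542.2  -1.   71.7] F [-1.3 -0.1  4.2] w 0.432 t 14.41
up [541.2  -1.  204. ] F [ 0.1  0.2 -1.4] w 0.427 t 15.45
```

View pics/e_grip.png

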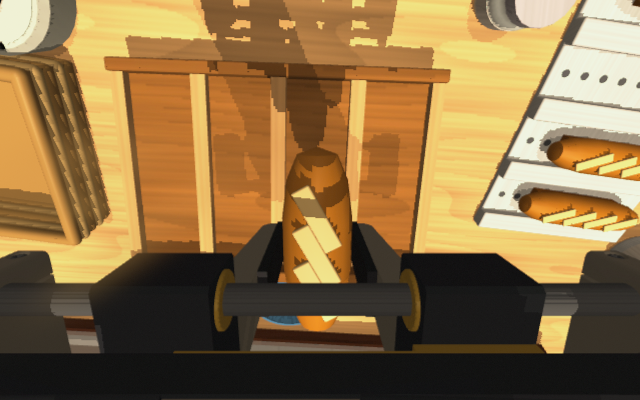

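The roll is held between the pads (width 0.427, about 39 mm) around (318,240). Next is the basket.

Run:
```python
from h import *
r=down(np.pi/2).as_rotvec()
robot.movep([578,-374,190],r); st("above")
robot.servo_line([578,-374,33],feed=130); st("low")
grip(0.7); st("open"); robot.hold(0.1)
robot.servo_line([578,-374,190],feed=200)
grip(0.62)
# look at tray
robot.movep([470,300,300],down(np.pi/2).as_rotvec()); 
snap("wrist","f_tray"); i=viewer.camera_info("wrist");np.savez("f.npz",**i)
for n in "board fresh0 jam".split(): print(n,[(c,p.tolist()) for c,p in pin(n,"wrist")])
snap("top","f_top"); 
for n in "old0 fresh0".split(): print(n,[(c,p.tolist()) for c,p in pin(n,"top")])
m=viewer.silhouettes("fresh0","wrist"); print([(d["confidence"],d["mask"].sum()) for d in m])
np.save("f_m.npy",np.array([d["mask"] for d in m]))
st()
```

```text
above [ 578.8 -371.6  190.5] F [ 0.2 -0.3 -0. ] w 0.427 t 16.9
low [ 578.7 -374.3   34.1] F [-0.6  0.4 -0.3] w 0.432 t 18.26
open [ 578.1 -374.    33.1] F [-0.6  0.4 -0.7] w 0.698 t 18.8
board [(0.57, [498.7, 334.7, 2.3])]
fresh0 [(0.93, [543.8, 340.3, 11.2]), (0.85, [388.9, 341.3, 5.5]), (0.69, [618.9, 336.3, 9.3]), (0.5, [573.8, -40.6, 68.6])]
jam [(0.84, [398.7, 167.0, -2.1])]
old0 [(0.72, [584.6, -378.4, 9.7])]
fresh0 [(0.94, [389.1, 339.3, 7.9]), (0.78, [219.0, 346.4, 4.2])]
[(0.88, np.int64(1824)), (0.76, np.int64(2021)), (0.63, np.int64(2769))]
 [470.1 299.9 300. ] F [-0.6  0.   0.1] w 0.622 t 23.01
```

View pics/f_tray.png

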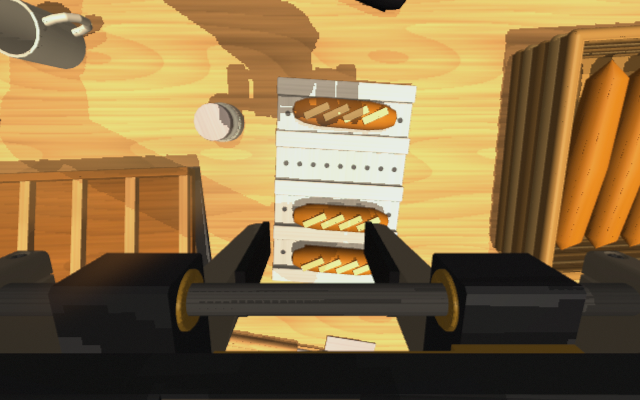

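View pics/f_top.png

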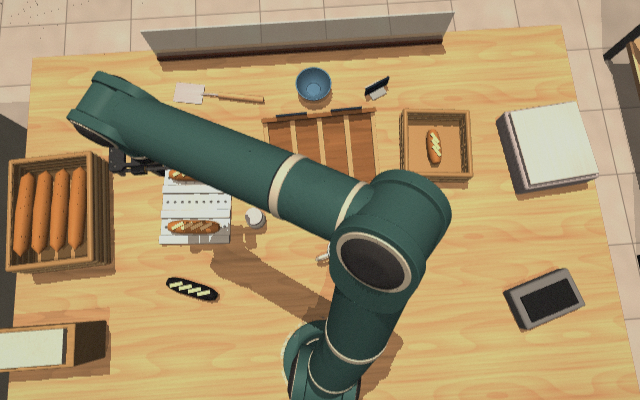

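The old roll is in the basket at (434,146) in the top view. In the wrist view the fresh loaves are at (345,113), (340,217) and (335,260). I'll compute the tray yaw and loaf poses.

Run:
```python
from h import *
i=dict(np.load("f.npz")); M=np.load("f_m.npy")
for a,b in (((279,80),(414,87)),((277,129),(411,137)),((275,178),(404,185))):
    A=back(0,a,18,i);B=back(0,b,18,i);print(A.round(1),B.round(1),np.degrees(np.arctan2(*(B-A)[:2])).round(2))
for m in M:
    ys,xs=np.nonzero(m); c=np.array([back(0,(x,y),27,i)[:2] for x,y in zip(xs,ys)])
    (cx,cy),(w,h),an=cv2.minAreaRect(c.astype(np.float32)); print(c.mean(0).round(1),(round(cx,1),round(cy,1)),round(w,1),round(h,1),round(an,1), "y range",c[:,1].min().round(1),c[:,1].max().round(1))
a=cv2.imread("pics/f_tray.png"); cv2.imwrite("pics/f_crop.png",cv2.resize(a[70:285,250:430],None,fx=2.7,fy=2.7,interpolation=cv2.INTER_CUBIC))
```

```text
[342.  246.2  18. ] [351.6 438.9  18. ] 2.85
[409.9 241.2  18. ] [421.7 439.7  18. ] 3.41
[483.  235.8  18. ] [494.2 434.2  18. ] 3.23
[614.5 322.3] (614.1, 322.8) 126.8 45.6 85.2 y range 259.8 384.4
[542.8 331.1] (544.8, 335.1) 148.2 43.0 86.2 y range 261.3 409.0
[388.  339.6] (387.9, 339.7) 150.9 40.6 84.9 y range 264.6 414.9
```

View pics/f_crop.png

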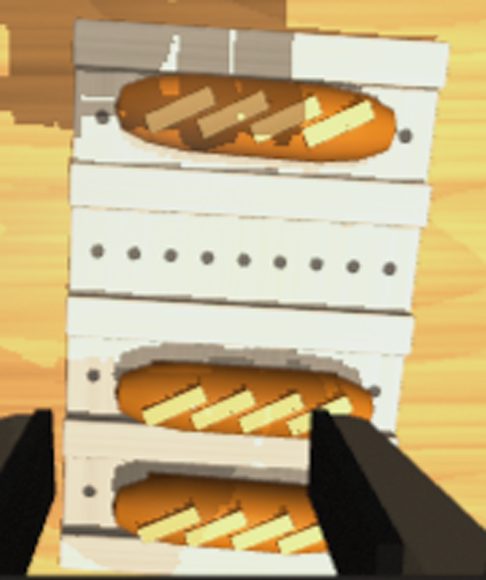

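```bash
cat >> h.py <<'E'
TA=-np.radians(4.0)
def pick(x,y,a,zg=21):
    robot.movep([x,y,150],down(a).as_rotvec()); st("above")
    robot.servo_line([x,y,zg],feed=110); s=st("at")
    grip(0.0,22); st("grip")
    robot.servo_line([x,y,230],feed=170); s=st("up")
    snap("wrist",f"g_{int(s['t'])}"); return s
E
python3 - <<'E'
from h import *
for a in (TA,TA+np.pi):
  for P in ([389,340],[542,335],[615,333]):
    for z in (21,150,230):
        q=kin.ik([*P,z],down(a).as_rotvec()); print(round(a,2),P,z,None if q is None else q.round(2))
for Y in (114,38,-38):
    for z in (13,60,150):
        p,r=rackpose([0,Y,z]); q=kin.ik(p,r.as_rotvec()); print(Y,z,p.round(0),None if q is None else q.round(2))
E
```

```text
-0.07 [389, 340] 21 [-0.34  0.62 -0.56  2.02  0.53  0.65 -1.32]
-0.07 [389, 340] 150 [-0.19  0.44 -0.73  1.95  0.37  0.89 -1.18]
-0.07 [389, 340] 230 [-0.11  0.34 -0.81  1.87  0.28  1.05 -1.1 ]
-0.07 [542, 335] 21 [-0.22  0.76 -0.54  1.72  0.52  0.8  -1.08]
-0.07 [542, 335] 150 [-0.16  0.61 -0.64  1.66  0.41  1.01 -1.  ]
-0.07 [542, 335] 230 [-0.12  0.53 -0.68  1.59  0.36  1.15 -0.96]
-0.07 [615, 333] 21 [-0.2   0.84 -0.53  1.55  0.51  0.88 -0.98]
-0.07 [615, 333] 150 [-0.16  0.7  -0.6   1.49  0.43  1.08 -0.92]
-0.07 [615, 333] 230 [-0.14  0.63 -0.64  1.42  0.39  1.22 -0.89]
3.07 [389, 340] 21 [ 0.04  0.91 -1.11  2.    1.05  0.96  1.44]
3.07 [389, 340] 150 [ 0.17  0.8  -1.35  1.93  0.86  1.17  1.55]
3.07 [389, 340] 230 [ 0.24  0.73 -1.46  1.86  0.76  1.29  1.62]
3.07 [542, 335] 21 [ 0.12  1.07 -1.14  1.7   1.08  1.13  1.71]
3.07 [542, 335] 150 [ 0.17  0.95 -1.29  1.64  0.95  1.3   1.78]
3.07 [542, 335] 230 [ 0.19  0.88 -1.37  1.57  0.87  1.42  1.83]
3.07 [615, 333] 21 [ 0.11  1.13 -1.14  1.53  1.08  1.2   1.84]
3.07 [615, 333] 150 [ 0.14  1.02 -1.26  1.47  0.97  1.37  1.9 ]
3.07 [615, 333] 230 [ 0.15  0.95 -1.33  1.4   0.92  1.47  1.94]
114 13 [567.  73.  80.] [ 0.43  0.55 -0.79  2.1   1.02  0.52  0.5 ]
114 60 [552.  72. 125.] [ 0.56  0.49 -0.94  2.11  0.91  0.6   0.59]
114 150 [524.  72. 211.] [ 0.81  0.35 -1.21  2.09  0.67  0.72  0.81]
38 13 [568.  -3.  80.] [ 0.6   0.55 -0.8   2.11  0.97  0.48  0.7 ]
38 60 [554.  -3. 125.] [ 0.74  0.49 -0.97  2.11  0.87  0.57  0.79]
38 150 [526.  -4. 211.] [ 1.02  0.37 -1.25  2.09  0.63  0.7   1.  ]
-38 13 [570. -79.  80.] [ 0.78  0.57 -0.83  2.09  0.92  0.47  0.9 ]
-38 60 [556. -79. 125.] [ 0.93  0.53 -1.    2.09  0.84  0.57  0.98]
-38 150 [528. -80. 211.] [ 1.18  0.4  -1.26  2.07  0.6   0.69  1.19]
```

```bash
python3 - <<'E'
from h import *
pick(389,340,TA)
E
ls pics | grep g_
```

```text
above [389.3 340.2 150.2] F [-0.9 -0.3 -0.3] w 0.62 t 24.52
at [389.4 340.4  21.6] F [-0.6  0.6 -0.4] w 0.62 t 25.85
grip [389.2 340.1  21.4] F [-1.  -0.   3.4] w 0.43 t 26.25
up [388.5 339.5 229. ] F [-1.  -0.1 -2.9] w 0.431 t 27.63
g_27.png
```

```bash
cat >> h.py <<'E'
def place(Y,X=0,zp=13.0):
    p,r=rackpose([X,Y,150]); robot.movep(p,r.as_rotvec()); st("rack above")
    p,r=rackpose([X,Y,30]); robot.servo_line(p,feed=150,rotation=r.as_rotvec()); s0=st("30")
    f0=s0["contact_force"]; n=rackT(*RACK)[0].apply([0,0,1])
    for z in (22,18,16,15,14,13,12):
        if z<zp: break
        p,_=rackpose([X,Y,z]); robot.servo_line(p,feed=40); s=robot.observe(); f=(s["contact_force"]-f0)@n; print(z,round(f,1),round(s["grip_width"],3))
        if f>5: break
    snap("wrist",f"p_{int(s['t'])}")
    grip(0.62); robot.hold(0.15); st("open")
    p,_=rackpose([X,Y,150]); robot.servo_line(p,feed=200); st("back")
E
python3 - <<'E'
from h import *
place(114)
robot.movep([470,240,300],down(np.pi/2).as_rotvec()); 
snap("wrist","h_all"); i=viewer.camera_info("wrist");np.savez("h.npz",**i)
print([(c,p.tolist()) for c,p in pin("fresh0","wrist")]); st()
E
```

```text
rack above [524.2  72.3 210.7] F [-0.1 -0.4 -1.4] w 0.43 t 29.47
30 [561.5  73.2  97.2] F [ 0.4 -0.1 -0.5] w 0.43 t 30.42
22 -0.6 0.428
18 -1.1 0.427
16 -1.2 0.431
15 -0.1 0.429
14 0.0 0.43
13 14.1 0.428
open [566.5  72.9  80.3] F [-0.3 -0.2  0.2] w 0.619 t 32.67
back [523.9  71.1 210. ] F [ 0.7 -0.4 -1.2] w 0.619 t 33.5
[(0.91, [575.0, 77.0, 65.1]), (0.9, [532.2, 316.9, 9.3]), (0.87, [619.9, 335.5, 13.0])]
 [470.1 237.9 298.5] F [0.3 0.2 0.1] w 0.619 t 34.41
```

View pics/h_all.png

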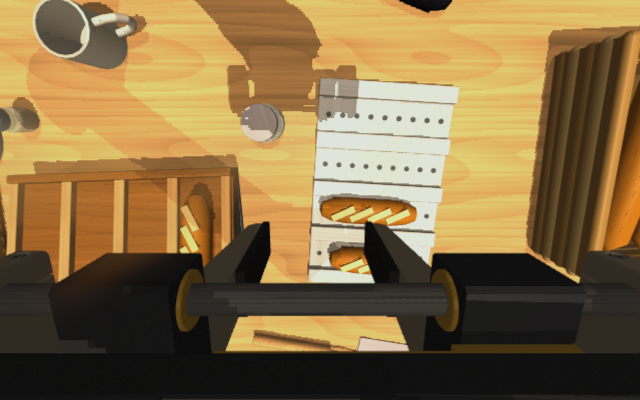

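The first loaf lies in its lane at (197,235). The middle tray loaf has been knocked aside, from y ≈ 335 to y ≈ 318, and is now at (368,211). I'll take a closer look at it.

Run:
```python
from h import *
robot.movep([500,320,230],down(np.pi/2).as_rotvec()); 
im=snap("wrist","i_tray"); i=viewer.camera_info("wrist")
print([(c,p.tolist()) for c,p in pin("fresh0","wrist")]); st()
for d in viewer.silhouettes("fresh0","wrist"):
    m=d["mask"]; ys,xs=np.nonzero(m); c=np.array([back(0,(x,y),27,i)[:2] for x,y in zip(xs,ys)])
    (cx,cy),(w,h),an=cv2.minAreaRect(c.astype(np.float32)); print(d["confidence"],(round(cx,1),round(cy,1)),round(w,1),round(h,1),round(an,1),"y",c[:,1].min().round(1),c[:,1].max().round(1))
```

```text
[(0.84, [573.0, 74.1, 67.1]), (0.64, [620.5, 333.0, 7.2]), (0.37, [401.1, 168.1, -0.5])]
 [500.7 318.7 230.7] F [ 0.7 -0.9 -0.6] w 0.622 t 35.02
0.8 (532.9, 316.6) 149.0 41.1 86.5 y 242.1 390.9
0.74 (567.1, 27.5) 69.0 132.4 81.2 y -15.0 68.4
0.62 (616.8, 325.9) 137.8 46.9 86.7 y 257.2 393.7
```

View pics/i_tray.png

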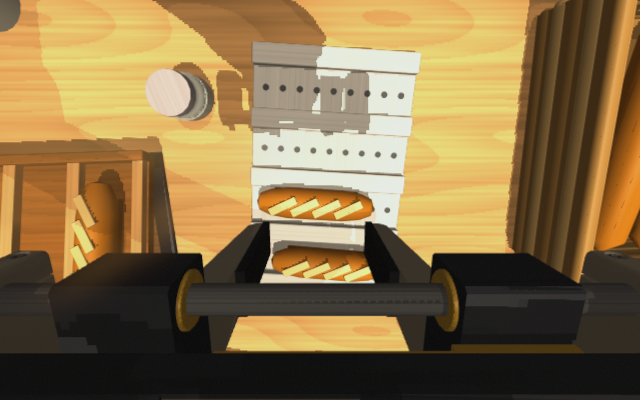

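It is still flat in its channel, at (533,317) with axis 86.5°. Picking it now.

Run:
```python
from h import *
s=pick(534,317,-np.radians(3.5))
if s["grip_width"]>0.35: place(38)
robot.movep([500,300,260],down(np.pi/2).as_rotvec()); 
im=snap("wrist","j_tray"); i=viewer.camera_info("wrist")
print([(c,p.tolist()) for c,p in pin("fresh0","wrist")]); st()
for d in viewer.silhouettes("fresh0","wrist"):
    m=d["mask"]; ys,xs=np.nonzero(m); c=np.array([back(0,(x,y),27,i)[:2] for x,y in zip(xs,ys)])
    (cx,cy),(w,h),an=cv2.minAreaRect(c.astype(np.float32)); print(d["confidence"],(round(cx,1),round(cy,1)),round(w,1),round(h,1),round(an,1),"y",c[:,1].min().round(1),c[:,1].max().round(1))
```

```text
above [534.2 316.9 150.6] F [ 0.8  0.1 -0.5] w 0.621 t 36.39
at [534.5 317.4  21.8] F [ 0.3 -0.   0.4] w 0.62 t 37.72
grip [534.  317.2  21.5] F [-1.6 -1.2  3.5] w 0.43 t 38.12
up [533.5 316.6 228.8] F [0.3 0.9 0.3] w 0.431 t 39.5
rack above [526.4  -3.8 210.8] F [-0.  -0.3 -1.3] w 0.429 t 41.42
30 [563.6  -2.9  97.2] F [ 0.5 -0.8 -0.7] w 0.429 t 42.37
22 1.0 0.426
18 0.8 0.431
16 0.8 0.427
15 -0.5 0.426
14 0.5 0.428
13 12.0 0.428
open [568.5  -3.1  80.3] F [ 0.3 -0.3  0.1] w 0.621 t 44.62
back [525.8  -4.6 210. ] F [-1.   0.1 -0. ] w 0.621 t 45.45
[(0.97, [574.1, -0.3, 70.8]), (0.79, [572.4, 74.7, 69.0]), (0.75, [618.4, 333.7, 11.7])]
 [500.7 298.  259.5] F [-0.  -0.6  0.8] w 0.623 t 46.73
0.86 (613.9, 315.8) 116.4 45.7 84.5 y 257.8 371.9
0.85 (559.7, 37.3) 59.9 118.3 80.7 y -1.2 71.7
0.69 (582.3, -54.5) 68.9 164.9 76.9 y -93.1 -8.8
```

View pics/j_tray.png

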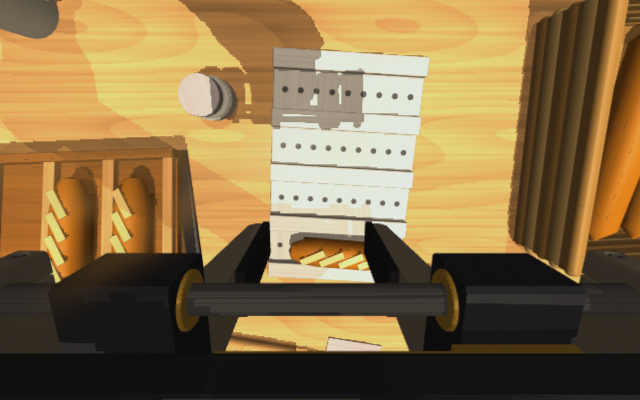

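Two loaves are in lanes at (70,235) and (133,235). The last one is in the tray at (330,252), which is (615, 333).

Run:
```python
from h import *
s=pick(615,333,-np.radians(3.5))
if s["grip_width"]>0.35: place(-38)
grip(0.4)
robot.movep([419,-305,190],down(np.radians(93.5)).as_rotvec())
snap("top","k_top"); print([(c,p.tolist()) for c,p in pin("fresh0","top")])
R,o=rackT(*RACK)
print([(c,R.inv().apply(p-o).round(1).tolist()) for c,p in pin("fresh0","top")])
print(pin("old0","top"))
snap("wrist","k_dial"); u=proj("wrist",[419,-305,45]).astype(int); st()
a=cv2.imread("pics/k_top.png"); cv2.imwrite("pics/k_crop.png",cv2.resize(a[95:235,255:480],None,fx=3.5,fy=3.5,interpolation=cv2.INTER_CUBIC))
```

```text
above [615.1 332.8 150.4] F [-0.  -0.2 -0.7] w 0.622 t 48.1
at [615.6 333.4  22. ] F [-0.7 -0.5 -0.5] w 0.623 t 49.42
grip [615.3 333.1  21.6] F [ 0.3 -0.9  2.6] w 0.432 t 49.83
up [614.4 332.6 228.6] F [-0.1 -0.1 -1.3] w 0.427 t 51.21
rack above [528.5 -79.8 210.8] F [-0.5  0.1 -0.8] w 0.43 t 53.28
30 [565.6 -79.   97.2] F [ 0.6 -0.5 -0.4] w 0.435 t 54.23
22 0.1 0.428
18 -0.3 0.422
16 -0.1 0.426
15 -0.4 0.431
14 0.1 0.434
13 8.7 0.432
open [570.5 -79.1  80.3] F [ 0.1  0.4 -0.2] w 0.618 t 56.48
back [527.7 -80.4 210. ] F [ 0.1  0.7 -0. ] w 0.624 t 57.32
[(0.93, [575.6, 76.6, 67.6]), (0.79, [576.7, -80.1, 67.4]), (0.72, [218.4, 342.9, -0.8]), (0.67, [575.5, -4.1, 66.1])]
[(0.93, [4.8, 117.5, -2.0]), (0.79, [1.9, -39.2, -1.2]), (0.72, [-349.4, 393.0, 41.2]), (0.67, [2.2, 36.8, -2.7])]
[(0.79, array([ 585.1, -375.8,   11. ])), (0.43, array([ 578.8, -376.1,    1.2]))]
 [ 419.6 -303.9  190.3] F [ 0.1 -0.1  0.6] w 0.4 t 59.02
```

View pics/k_crop.png

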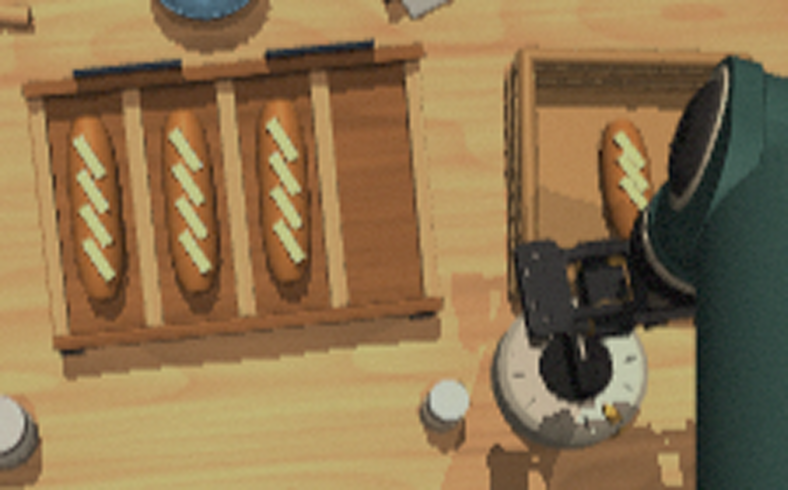

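View pics/k_top.png

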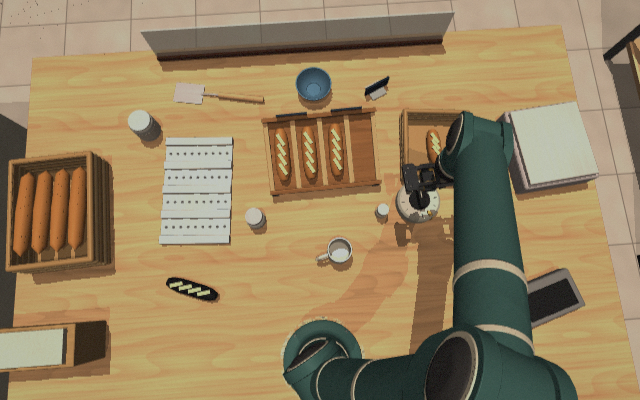

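The rack shows three loaves flat in their lanes at (281,152), (309,152) and (337,150). The roll is in the basket, the tray is empty and the jam and shaker have not moved. Now the final dial angle.

Run:
```python
from h import *
for f,off,C,F,I,P in (("c.npz",(215,115),(402,288),(402,285),(327,163),(405,412)),("b.npz",(217,113),(398,302),(397,297),(260,340),(398,430))):
    i=dict(np.load(f)); g=lambda p,z: back(0,(off[0]+p[0]/4,off[1]+p[1]/4),z,i)[:2]
    c=g(C,46.5); c2=g(F,40)
    for cc in (c,c2):
        for z in (42,48):
            d=g(I,z)-cc; e=g(P,50)-cc
            print(f,cc.round(1),z,"idx",np.hypot(*d).round(1),np.degrees(np.arctan2(d[1],d[0])).round(1),"ptr",np.degrees(np.arctan2(e[1],e[0])).round(1))
```

```text
c.npz [ 415.9 -305.1] 42 idx 38.2 -148.8 ptr 1.4
c.npz [ 415.9 -305.1] 48 idx 38.5 -149.8 ptr 1.4
c.npz [ 416.4 -305.1] 42 idx 38.6 -149.2 ptr 1.4
c.npz [ 416.4 -305.1] 48 idx 38.9 -150.1 ptr 1.4
b.npz [ 419.3 -305.3] 42 idx 39.5 -145.9 ptr -72.9
b.npz [ 419.3 -305.3] 48 idx 38.4 -147.6 ptr -72.9
b.npz [ 419.  -305.4] 42 idx 39.3 -145.7 ptr -72.4
b.npz [ 419.  -305.4] 48 idx 38.2 -147.4 ptr -72.4
```

Run:
```python
from h import *
C=(418,-306); a=np.radians(92)
robot.movep([*C,110],down(a).as_rotvec())
robot.servo_line([*C,53],feed=100); st()
grip(0.0,18); st("grip")
turn(C,53,a,np.radians(-58.5))
robot.hold(0.3); st()
grip(0.4); robot.servo_line([*C,110],feed=150)
robot.movep([*C,190],down(np.radians(-58.5)).as_rotvec())
im=snap("wrist","l_dial")
for n in "dial_grip pointer index_mark".split(): print(n,[(c,p.tolist()) for c,p in pin(n,"wrist")])
i=viewer.camera_info("wrist");np.savez("l.npz",**i)
u=proj("wrist",[418,-306,45]).astype(int);print(u, robot.observe()["t"])
c=im[max(0,u[1]-75):u[1]+75,u[0]-100:u[0]+100];cv2.imwrite("pics/l_crop.png",cv2.resize(c[:,:,::-1],None,fx=4,fy=4,interpolation=cv2.INTER_CUBIC))
```

```text
[ 418.6 -306.2   53.6] F [0.5 0.3 0.7] w 0.4 t 60.16
grip [ 418.1 -307.5   53.6] F [-0.8 -4.   2.5] w 0.172 t 60.6
83.6 [-1.1 -6.6  3.2] [-1.24  0.06 -0.1 ] [ 418.2 -307.4   53.6] 0.174 60.85
75.3 [-1.1 -5.1  4.3] [-1.18  0.14 -0.12] [ 418.2 -307.4   53.6] 0.172 61.1
66.9 [-1.2 -6.   3.9] [-1.21  0.08 -0.09] [ 418.2 -307.2   53.6] 0.168 61.35
58.6 [-1.4 -5.3  4.7] [-1.21  0.17 -0.01] [ 418.2 -307.2   53.5] 0.172 61.6
50.2 [-1.7 -5.   4.1] [-1.19  0.13 -0.1 ] [ 418.3 -307.1   53.5] 0.171 61.85
41.8 [-0.1 -5.   5.1] [-1.23  0.19 -0.08] [ 418.3 -307.    53.5] 0.177 62.1
33.5 [-2.2 -4.7  5.9] [-1.23  0.2  -0.05] [ 418.4 -307.    53.5] 0.172 62.35
25.1 [-0.2 -6.3  6.4] [-1.21  0.16 -0.08] [ 418.5 -307.    53.5] 0.173 62.6
16.8 [-0.3 -5.5  5.5] [-1.24  0.11 -0.01] [ 418.6 -306.9   53.5] 0.168 62.85
8.4 [-2.2 -5.9  5.3] [-1.22  0.11 -0.14] [ 418.6 -306.9   53.5] 0.171 63.1
0.0 [-0.4 -5.3  5.7] [-1.22  0.11 -0.1 ] [ 418.7 -306.9   53.5] 0.174 63.35
-8.3 [ 0.3 -5.4  6.1] [-1.2   0.13 -0.05] [ 418.8 -306.9   53.5] 0.175 63.6
-16.7 [ 0.2 -5.   6.1] [-1.15  0.08 -0.07] [ 418.9 -307.    53.6] 0.175 63.85
-25.1 [-0.3 -4.3  5. ] [-1.21  0.07 -0.03] [ 419.  -306.9   53.5] 0.174 64.1
-33.4 [-0.8 -5.8  5.1] [-1.22  0.02 -0.03] [ 419.1 -307.    53.5] 0.172 64.35
-41.8 [ 0.3 -5.   5.8] [-1.24  0.1  -0.04] [ 419.1 -307.1   53.5] 0.172 64.6
-50.1 [ 0.2 -4.5  5.7] [-1.27  0.01 -0.08] [ 419.2 -307.1   53.5] 0.173 64.85
-58.5 [-0.9 -5.9  5.2] [-1.26  0.04 -0.03] [ 419.2 -307.2   53.5] 0.175 65.1
 [ 419.2 -307.2   53.5] F [ 1.1 -5.5  5. ] w 0.17 t 65.4
dial_grip [(0.75, [417.6, -302.9, 57.9])]
pointer [(0.86, [382.1, -327.8, 44.3])]
index_mark [(0.58, [382.3, -324.4, 43.9])]
[318 187] 67.0417
```

View pics/l_crop.png

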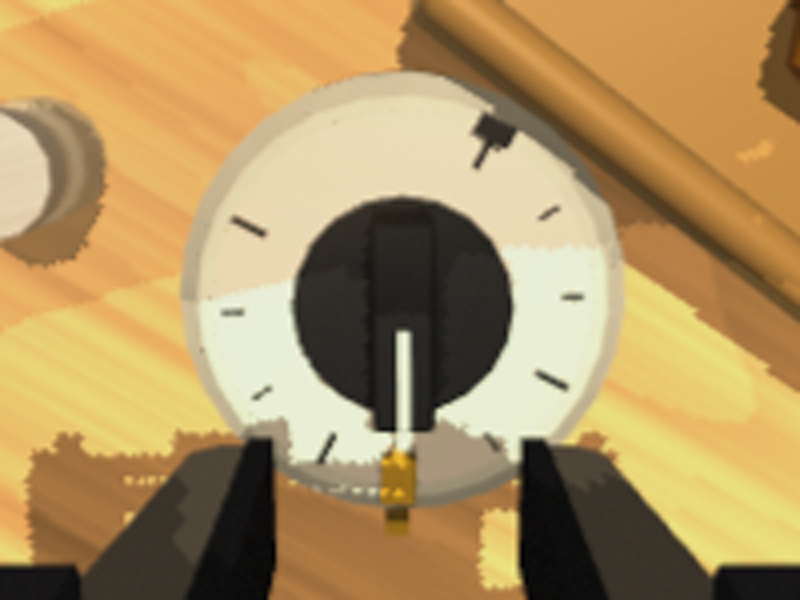

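The pointer at (401,445) in the crop meets the tab at (398,480), about 1–2 mm apart. I'll retreat and do a last overall check.

Run:
```python
from h import *
robot.goto_joints([1.269,0.468,-0.012,1.603,0.006,1.071,-0.056]); robot.hold(0.3)
snap("top","m_top"); R,o=rackT(*RACK)
print([(c,R.inv().apply(p-o).round(1).tolist()) for c,p in pin("fresh0","top")])
for n in "old0 jam shaker pointer index_mark".split(): print(n,pin(n,"top"))
st()
a=cv2.imread("pics/m_top.png"); cv2.imwrite("pics/m_crop.png",cv2.resize(a[95:270,235:480],None,fx=3.2,fy=3.2,interpolation=cv2.INTER_CUBIC))
```

```text
[(0.91, [1.0, 115.7, -0.8]), (0.89, [2.4, -38.3, -0.9]), (0.8, [4.0, 37.1, 0.5]), (0.61, [-349.4, 397.0, 47.1])]
old0 [(0.84, array([ 584.6, -378.9,    9.2])), (0.39, array([575.3,  -5.9,  65.2]))]
jam [(0.88, array([4.011e+02, 1.649e+02, 1.000e-01]))]
shaker [(0.51, array([ 394. , -199.4,   -0.4]))]
pointer [(0.78, array([ 388.3, -327.1,   52.2]))]
index_mark [(0.39, array([ 385.7, -327.4,   48.8]))]
 [ 166.5 -628.2  214.2] F [-0.6 -0.3 -0.2] w 0.4 t 69.21
```

View pics/m_crop.png

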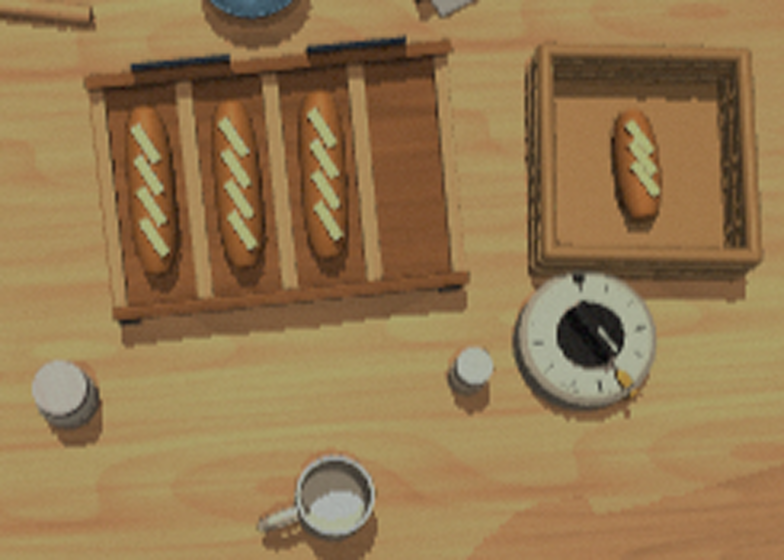

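The crop shows three loaves in their lanes, the roll in the basket, and the pointer at the tab. The bystanders are in place.

```bash
python3 -c "
from h import *
print(robot.job_done()); st()"
```

```text
the job is handed in; nothing more can be done
None
the job is handed in; nothing more can be done
```

The rack is restocked, the dial is on the brass tab, and the job was handed in at about 69 s of the 210 s allowed. The hand-in gives no verdict.

- **Dial to zero:** I turned it back to its stop first. The wrist torque rose to about 0.4 N m and the pointer stood in line with the zero block.
- **Old roll:** There was only one, in the rack, and it now lies in the return basket.
- **Fresh loaves:** All three from the tray lie in three separate lanes. The last camera readings put them within 4 mm of mid-deck, within 2 mm of the lane centre lines and within 1 mm of the deck. One loaf was knocked about 20 mm aside in the tray along the way, so I found it again before picking it up.
- **Dial to the tab:** I turned it clockwise until the pointer met the tab. The close-up showed them about 1–2 mm apart. The network readings gave about 3.4 mm (wrist) and 2.6 mm (top), within the 5 mm allowed and about as accurate as those readings are.
- **Everything else:** The jam and shaker read within about 3 mm of where they started. The robot ended parked clear of everything, and no check failed.

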